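Click the detachable handle onto the saucepan

TASK

Fit the wide detachable handle to the saucepan: slide its socket onto the bare stub until the handle is fully home and the spring button pops up through its hole, then pull the handle firmly back once, away from the pan, to check that it is locked. Let go and leave it attached; leave the slim handle, the butter and the glass tumbler where they are.

Things in the scene. Friction and masses are not known exactly. Their poses are not given: they have to be found in the camera images.
- pan: Steel saucepan, 180 mm across, rim 100 mm above the worktop, on a round cork trivet (194 mm across, 8 mm thick); neither moves. Origin on the pan's axis at worktop height, z up. A bare steel stub for the handle sticks out level along the pan's own -x, its axis 60 mm above the worktop. Wall cupboards hang from 0.43 m above the worktop, fronts at x = 0.58, door handles to x = 0.545.
- stub_root (a point): Where the handle's mouth ends up when fully home: on the stub's axis, in the face of an upright bracket plate (44 mm wide, 40 mm high) 102 mm from the pan's axis, which stops the handle.
- stub_tip (a point): Centre of the stub's free end, 58 mm from stub_root along the pan's -x. The stub is a smooth rectangular bar 23.5 mm wide and 19.5 mm high; its last 11 mm taper to 15 x 11 mm.
- button: Steel spring button on top of the stub, 18.5 x 11 mm, 7.5 mm proud, origin in the stub's top face 28 mm from stub_root. A smooth 29 degree ramp faces the stub's tip, so a handle sliding on pushes it down (about 3 to 6 N along the stub); its upright face towards the pan locks the handle once it pops up.
- button_travel (a joint): How far the button is pressed into the stub, m: 0 fully up, about 0.0065 to 0.0075 while the handle's socket covers it, at most 0.0095. A spring returns it (about 2 N when up, 5 N when flush).
- wide_handle: The loose handle that fits: black plastic bar 170 mm long (own x), 36 wide (y), 32 high (z), about 0.18 kg, lying hole upwards. Origin: middle of its underside. Socket in the +x end, -x end solid with a steel eyelet on top. Grip across the width at x = -0.06 to 0.02; centre of mass near x = -0.01. Home, its x points along the pan's x, underside 44 mm above the worktop.
- socket_mouth (a point): Centre of the socket's open end (x = 0.085, z = 0.016 in the wide handle's frame). Socket 26 mm wide, 22 high, 62 deep, walls 5. The oblong button hole (24.5 x 15 mm) in the top wall lies 21.5 to 46 mm behind the mouth. Locked, the handle keeps about 1.5 mm of play along the stub and 1.25 mm to each side.
- slim_handle: A similar handle for a smaller pan, only 24 mm wide and high, 160 mm long, with a 16 mm socket: it does not fit. Origin at the middle of its underside, x along its length. Leave it.
- butter: Loose packet of butter, 73 x 102 x 37 mm, lying to the right of the pan. Origin at the centre of its underside. Leave it.
- tumbler: Loose empty glass tumbler, 80 mm across, 91 mm tall, standing upright on the far side. Origin at the centre of its underside, z up. Leave it.

How it is judged:
On the way, in this order (a step that is already met when the one before it is completed fails the run):
1. the wide handle is home on the stub (socket mouth within 6 mm of stub_root) and the button has popped up through its hole (distance between socket_mouth and stub_root below 0.006 m and value of joint button_travel below 0.002 m and angle between the x axis of wide_handle and the x axis of pan, either way round below 0.1 rad), for 0.1 s.
2. the handle is pulled back against the raised button with more than 4 N (contact force between wide_handle and button above 4 N and contact force between the fingers and wide_handle above 1 N and value of joint button_travel below 0.0025 m and distance between socket_mouth and stub_root below 0.006 m), for 0.05 s.
At the end, for the whole second after the job is handed in: The wide handle is on the stub with its mouth within 6 mm of stub_root and its axis within 0.1 rad of the stub's, upright within 0.12 rad, the button up in its hole (pressed less than 2 mm), the handle released and at rest; the slim handle, butter and tumbler are within 30 mm of where they stood (all of step 1 and angle between wide_handle's own z axis and vertical below 0.12 rad and linear speed of wide_handle below 0.02 m/s and distance of each of slim_handle, butter, tumbler from where it was at the start of the episode below 0.03 m); the robot touches nothing.
It fails at once if the slim handle, the butter or the tumbler is moved by more than 30 mm (distance of any of slim_handle, butter, tumbler from where it was at the start of the episode above 0.03 m).
It fails at once if the tumbler is tipped (angle between tumbler's own z axis and vertical above 0.5 rad).
It also fails if it takes over 51 s, if anything falls off the work surface, if the arm or the gripper's body presses on something with over 40 N, if the wrist force passes 120 N, or if a joint passes its speed limit or range.

ROBOT

A 7-joint arm with a two-finger parallel gripper is mounted at the origin on a cart in front of the work surface, level with it; the furniture and walls round the work are solid. World frame = base frame: x ahead of the robot, y to its left, z up, the work surface at z = 0. Lengths are in m, angles in rad, forces in N, time in s.
With the tool pointing down it reaches from about 0.425 to 1.025 m from the base axis. Payload 9.4 kg.
Tool frame: the origin (TCP) lies between the finger pads; the fingertips stand arm.tip_reach ahead of it and the grasp point (between the pads) lies 3 mm ahead of it (arm.tip_reach is the distance from the TCP to the fingertips, in m); z points along the fingers, y is the line along which they close (so a half turn about z gives the same grasp; the last joint's range is limited). The gripper opens to 85 mm and grips with 20 to 120 N. Pads are 22 mm wide; open, the fingers measure 114 mm over their backs; the gripper's body (76 mm by 85 mm) begins 54 mm behind the grasp point. The pads swing forward as they close: fully open they stand 13 mm farther back than shut.
Start: joints at [1.107, 0.599, -0.003, 1.599, 0.002, 0.943, -0.08], TCP at [0.273, -0.671, 0.253] pointing down, gripper open.
Joint ranges: [-2.57, 2.57], [-0.35, 1.97], [-1.29, 1.29], [0.11, 2.56], [-1.05, 4.19], [0.11, 1.86], [-2.63, 2.63]. Speed limits (rad/s): [2.22, 2.22, 3.01, 3.01, 3.14, 3.14, 3.14].

INTERFACE

Orientations are given as a unit quaternion [x, y, z, w].
In Python, from rig import arm gives the robot as it stands. The module is installed in compiled form; this text tells all that it offers.
- The arm moves only by the shell command python3 -m jog 'ROWS' [OPENING] [FORCE]. ROWS is JSON, one flat list of numbers, 6 for each row, row after row: the shift along the world's x, y, z in m, then the turn, a rotation vector about the world's x, y, z in degrees. In form: [dx, dy, dz, wx, wy, wz, dx, dy, dz, wx, wy, wz, ...]. A call has 1 to 20 rows; each row shifts and turns the commanded pose from where the row before left it; what a row does not reach is not made up. A row lasts 1/8 s, in which the tool goes at most 62.5 mm and 10.7 degrees, less where a joint would pass 70% of its speed; a pose out of reach is approached as far as the arm can. A call with a gripper value outside its range is refused whole. OPENING is the finger opening in m, from 0 to 0.0854, set as the call begins (- or left out, the last holds). The fingers move at their own pace and stop on an object; FORCE is the grip in N (left out, the last holds). Time passes only in rows, so rows that do not move let the fingers close. It gives the time, the measured TCP pose, the force, the opening and the grip force at its end, in the units of the state.
- arm.read_state(): the state, without advancing time (a new reading comes with each control period).
- arm.capture(name): name is "side" or "top"; returns a dict with "frame" (420x560x3 uint8, red, green, blue), "mtx" (3x3 intrinsics, pixels), "distortion" ([k1, k2, p1, p2, k3] as OpenCV has them; the pictures are not rectified), "T" (4x4, takes a point from camera to world coordinates). Camera axes: x right, y down, z forward; pixel columns grow to the right and rows downward; lengths in m; the calibration is good to about 2 mm. A picture is of the moment at which its call begins. There is no depth.
- arm.close_job(): hands the job in; it is judged then, once.
The state is a dict: "clock": time; "joints": joint angles; "qvel": joint speeds; "joint_torque": joint torques, N m; "position": TCP position; "ee_rot": TCP orientation; "force": force on the tool from outside, world axes, zero at the start; "torque": the same for the moment, N m; "width": finger opening in m; "grip_force": force on a finger pad.
Only numpy, scipy, OpenCV 4.12 (cv2) and the standard library are available. Lean on these libraries where they do the work, as an engineer would, in place of code of your own. Each camera call takes 0.05 s, during which the arm holds its last target. There are 200 camera calls.

## Working session

There is one attempt and no reset: what is moved stays moved. The work goes in short steps, Python scripts to look and compute and a shell command to move; the robot and the scene stay as the last step left them, time stands still between calls to the robot, and variables do not carry over. Pictures are saved under pics/ and viewed, at most 10 in all, crops included, and the job is handed in when it is done.

```bash
mkdir -p pics; cat > h.py <<'E'
import numpy as np, cv2
from rig import arm
def snap(n,f):
    c=arm.capture(n); cv2.imwrite('pics/'+f,c['frame'][:,:,::-1]); np.savez('pics/'+f+'.npz',**{k:np.array(c[k]) for k in('frame','mtx','distortion','T')}); return c
def back(f,px,z):
    c=np.load('pics/'+f+'.npz'); p=cv2.undistortPoints(np.array(px,float).reshape(-1,1,2),c['mtx'],c['distortion']).reshape(-1,2)
    T=c['T']; d=np.c_[p,np.ones(len(p))]@T[:3,:3].T; o=T[:3,3]
    return o+d*((np.broadcast_to(z,len(p))-o[2])/d[:,2])[:,None]
def proj(f,P):
    c=np.load('pics/'+f+'.npz'); W=np.linalg.inv(c['T']); return cv2.projectPoints(np.array(P,float).reshape(-1,3),cv2.Rodrigues(W[:3,:3])[0],W[:3,3],c['mtx'],c['distortion'])[0].reshape(-1,2)
E
python3 - <<'E'
from h import *
for n in('top','side'):
    c=snap(n,n+'0.png'); print(n,c['T'].round(3).tolist(),c['mtx'].round(1).tolist())
s=arm.read_state(); print(s,arm.tip_reach)
E
```

```text
top [[-0.015, -0.998, 0.056, 0.488], [-1.0, 0.015, -0.002, -0.045], [0.001, -0.056, -0.998, 1.389], [0.0, 0.0, 0.0, 1.0]] [[472.7, 0.0, 277.7], [0.0, 472.7, 204.6], [0.0, 0.0, 1.0]]
side [[-0.973, -0.163, 0.161, 0.265], [-0.229, 0.654, -0.721, 1.264], [0.013, -0.739, -0.674, 1.317], [0.0, 0.0, 0.0, 1.0]] [[537.9, 0.0, 277.3], [0.0, 537.9, 206.9], [0.0, 0.0, 1.0]]
{'clock': 0.1, 'joints': array([ 1.10728778,  0.60005229, -0.00255957,  1.60004608,  0.00179391,
        0.94287524, -0.07979843]), 'qvel': array([ 0.00082435, -0.00132638,  0.00052306, -0.00081428,  0.00046509,
       -0.00058837,  0.00220989]), 'joint_torque': array([ 4.18935553e-03, -7.77984810e+01,  1.56968828e+00, -2.58624011e+01,
        1.26539182e-02,  5.49173172e-03,  7.77250239e-05]), 'position': array([ 0.27335346, -0.67108111,  0.25249922]), 'ee_rot': array([ 9.81348672e-01,  1.92235036e-01, -1.88385524e-04, -6.63102201e-04]), 'force': array([-0.48996456,  0.84182829, -0.16029822]), 'torque': array([ 0.03392783, -0.05680602, -0.00775163]), 'grip_force': 0.0, 'width': 0.08533963142761444} 0.022
```

View pics/top0.png

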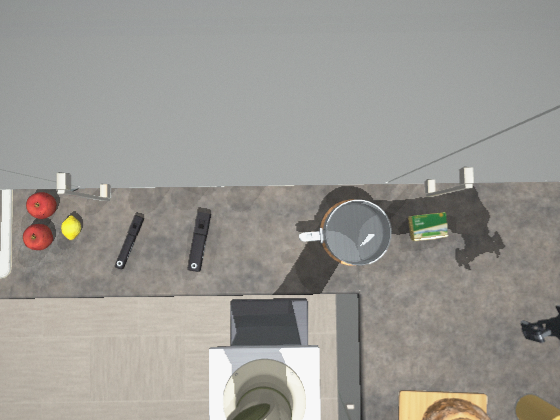

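View pics/side0.png

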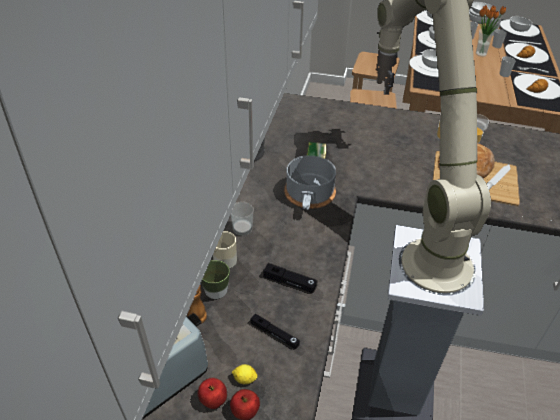

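The top view shows the pan at (356,232), its stub pointing left to (300,237), the wide handle at about (200,240) with its eyelet at (194,266), and the slim handle at (130,240). The side view shows the tumbler at (243,217). I'll enlarge crops to measure.

```bash
python3 - <<'E'
from h import *
a=cv2.imread('pics/top0.png'); b=cv2.imread('pics/side0.png')
l=cv2.resize(a[195:285,180:240],None,fx=6,fy=6,interpolation=cv2.INTER_CUBIC)
r=cv2.resize(a[195:285,290:360],None,fx=6,fy=6,interpolation=cv2.INTER_CUBIC)
cv2.imwrite('pics/c1.png',np.hstack([l,r]))
l=cv2.resize(b[150:250,225:345],None,fx=3.3,fy=5,interpolation=cv2.INTER_CUBIC)
r=cv2.resize(b[230:330,225:345],None,fx=3.3,fy=5,interpolation=cv2.INTER_CUBIC)
cv2.imwrite('pics/c2.png',np.hstack([l,r]))
E
```

```text
(no output)
```

View pics/c1.png

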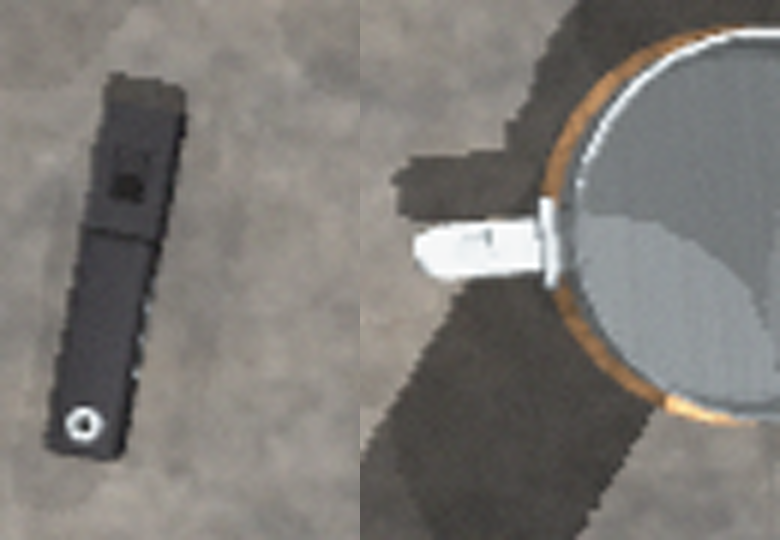

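View pics/c2.png

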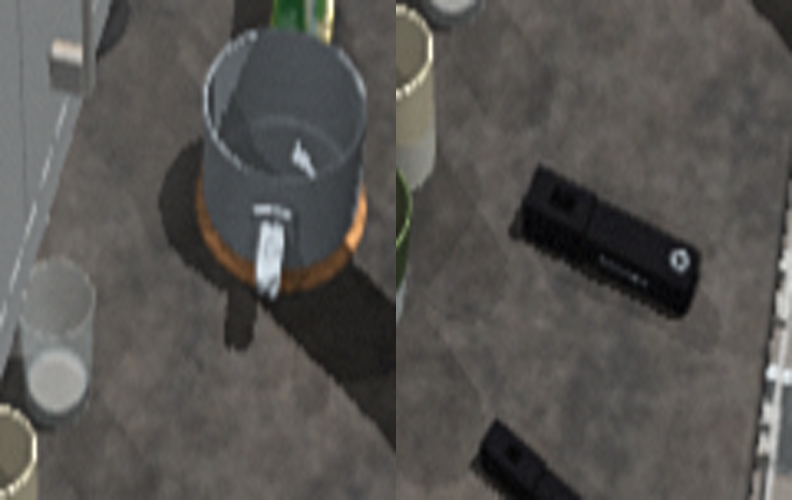

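The crops show the wide handle's outline, with the hole on top and the socket end up in the top view, and the white stub with its bracket plate at top pixel (321,235). Next I'll fit projected boxes to the silhouettes in both views.

```bash
cat >> h.py <<'E'
from scipy.optimize import minimize
S=8
def pose(p,z):
    c,s=np.cos(p[2]),np.sin(p[2]); return np.array([[c,-s,0,p[0]],[s,c,0,p[1]],[0,0,1,z]])
def box(x0,x1,w,z0,z1): return [[x,y,z] for x in(x0,x1) for y in(-w/2,w/2) for z in(z0,z1)]
HANDLE=[box(-.085,.085,.036,0,.032)]
t=.0585
STUB=[box(-.149,-.102,.0235,.06-.00975,.06+.00975)+box(-.160,-.149,.015,.0545,.0655)]
def mask(f,roi,fn):
    x0,x1,y0,y1=roi; im=np.load('pics/'+f+'.npz')['frame'][y0:y1,x0:x1]
    return fn(cv2.resize(im,None,fx=S,fy=S,interpolation=cv2.INTER_CUBIC).astype(int)).astype(np.uint8)
def render(f,roi,parts,p,z):
    x0,x1,y0,y1=roi; m=np.zeros(((y1-y0)*S,(x1-x0)*S),np.uint8); T=pose(p,z)
    for b in parts:
        q=proj(f,np.array(b)@T[:,:3].T+T[:,3]); q=((q-[x0,y0]+.5)*S-.5)
        cv2.fillConvexPoly(m,cv2.convexHull(np.round(q*16).astype(np.int32)),1,shift=4)
    return m
def fit(views,parts,p0,z):
    ms=[(f,r,mask(f,r,fn)) for f,r,fn in views]
    cost=lambda q:sum((render(f,r,parts,[q[0]/100,q[1]/100,q[2]/10],z)!=m).sum()/m.sum() for f,r,m in ms)
    q0=np.array([p0[0]*100,p0[1]*100,p0[2]*10])
    for _ in range(3):
        r=minimize(cost,q0,method='Nelder-Mead',options=dict(initial_simplex=q0+np.r_[np.zeros((1,3)),np.eye(3)*.6])); q0=r.x
    return np.array([q0[0]/100,q0[1]/100,q0[2]/10]),r.fun
dark=lambda i:i.max(2)<75
E
python3 - <<'E'
from h import *
print('eyelet',back('top0.png',[[193.8,265.5]],.032)); print('hole',back('top0.png',[[201,225.5]],.032))
print('tip',back('top0.png',[[299,236.5]],.06),'brk',back('top0.png',[[321,235.3]],.07),'rim ctr',back('top0.png',[[356.5,232]],.1))
print('tumbler base',back('side0.png',[[242.5,227]],0), 'slim', back('top0.png',[[129,240]],.024))
bright=lambda i:i.min(2)>165
darks=lambda i:i.max(2)<45
tv=('top0.png',(182,220,200,280),dark); sv=('side0.png',(255,325,255,300),darks)
bt=('top0.png',(292,319,225,250),bright); bs=('side0.png',(295,320,190,212),bright)
for n,v in(('t',[tv]),('s',[sv]),('b',[tv,sv])):
    print('H',n,fit(v,HANDLE,[.44,.16,1.4],0))
for n,v in(('t',[bt]),('s',[bs]),('b',[bt,bs])):
    print('P',n,fit(v,STUB,[.45,-.25,-1.54],0))
out=[]
for v,parts,p in((tv,HANDLE,fit([tv],HANDLE,[.44,.16,1.4],0)[0]),(sv,HANDLE,fit([sv],HANDLE,[.44,.16,1.4],0)[0]),(bt,STUB,fit([bt],STUB,[.45,-.25,-1.54],0)[0]),(bs,STUB,fit([bs],STUB,[.45,-.25,-1.54],0)[0])):
    m=mask(*v);r=render(v[0],v[1],parts,p,0); o=np.dstack([m*255,r*255,m*0]); out.append(cv2.resize(o,(390,290)))
cv2.imwrite('pics/f1.png',np.vstack([np.hstack(out[:2]),np.hstack(out[2:])]))
E
```

```text
eyelet [[0.39305676 0.19450035 0.032     ]]
hole [[0.50680595 0.17332422 0.032     ]]
tip [[ 0.47154272 -0.10585764  0.06      ]] brk [[ 0.47410211 -0.16672409  0.07      ]] rim ctr [[ 0.48197109 -0.26078496  0.1       ]]
tumbler base [[ 0.67263583 -0.01569193  0.        ]] slim [[0.4682781  0.38195282 0.024     ]]
H t (array([0.52809582, 0.10411607, 1.6801942 ]), np.float64(0.9356746949021947))
H s (array([0.46307571, 0.1867813 , 2.95389141]), np.float64(0.09685631629701061))
H b (array([0.53346626, 0.10740254, 1.79044274]), np.float64(1.8624113741889365))
P t (array([ 0.44437037, -0.25118519, -1.34962963]), np.float64(1.0))
P s (array([ 0.48374889, -0.27407722, -1.48928167]), np.float64(0.42896816919461656))
P b (array([ 0.48424741, -0.26436327, -1.47798899]), np.float64(0.5083760785133355))
```

View pics/f1.png

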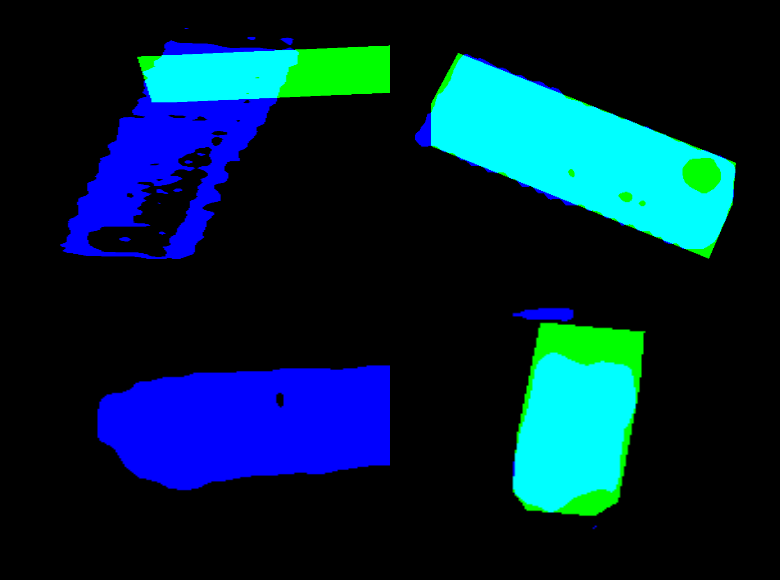

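The overlay shows the top fits started badly: my handle yaw guess was wrong. I'll rerun with better starting values.

```bash
python3 - <<'E'
from h import *
bright=lambda i:i.min(2)>165
brights=lambda i:i.min(2)>130
darks=lambda i:i.max(2)<45
d2=lambda i:cv2.morphologyEx((i.max(2)<80).astype(np.uint8),cv2.MORPH_CLOSE,np.ones((41,41)))
tv=('top0.png',(182,220,200,280),d2); sv=('side0.png',(255,325,255,300),darks)
bt=('top0.png',(292,319,225,250),bright); bs=('side0.png',(295,320,196,212),brights)
h0=[.458,.182,-.187]; b0=[.482,-.265,-1.52]
out=[]
for n,v in(('t',[tv]),('s',[sv]),('b',[tv,sv])):
    p,c=fit(v,HANDLE,h0,0); print('H',n,p.round(4),round(c,3)); 
    for w in v: out.append(cv2.resize(np.dstack([mask(*w)*255,render(w[0],w[1],HANDLE,p,0)*255,mask(*w)*0]),(195,290)))
for n,v in(('t',[bt]),('s',[bs]),('b',[bt,bs])):
    p,c=fit(v,STUB,b0,0); print('P',n,p.round(4),round(c,3))
    for w in v: out.append(cv2.resize(np.dstack([mask(*w)*255,render(w[0],w[1],STUB,p,0)*255,mask(*w)*0]),(195,290)))
cv2.imwrite('pics/f2.png',np.vstack([np.hstack(out[:4]),np.hstack(out[4:])]))
E
```

```text
H t [ 0.4655  0.182  -0.1941] 0.114
H s [ 0.4631  0.1868 -0.1877] 0.097
H b [ 0.4634  0.1837 -0.1951] 0.298
P t [ 0.4812 -0.2642 -1.5042] 0.07
P s [ 0.482  -0.2712 -1.5028] 0.085
P b [ 0.481  -0.2653 -1.5053] 0.196
```

View pics/f2.png

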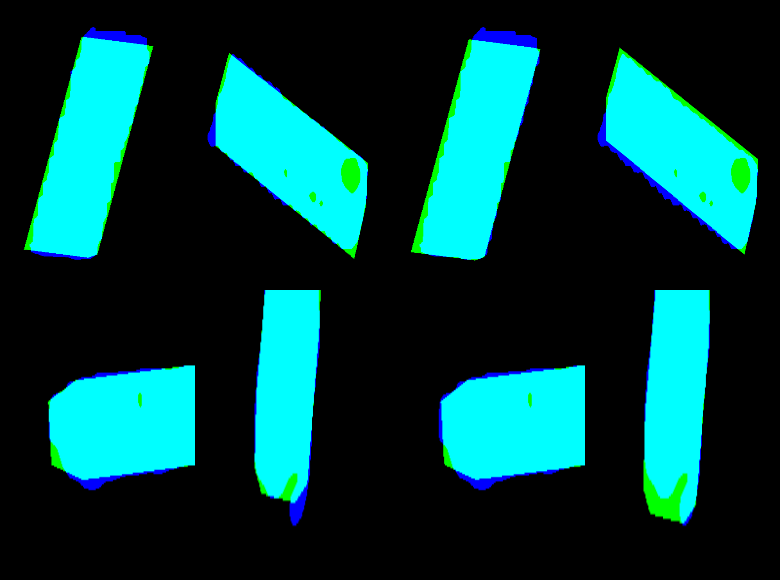

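Both fits agree: handle at (0.464, 0.1825), yaw −0.193; pan at (0.481, −0.264), yaw −1.505. I'll move to above the handle, using the half-turn that keeps the last joint near its centre.

```bash
python3 -m jog '[0.0185,0.0468,0,0,0,8.15,0.0185,0.0468,0,0,0,8.15,0.0185,0.0468,0,0,0,8.15,0.0185,0.0468,0,0,0,8.15,0.0185,0.0468,0,0,0,8.15,0.0185,0.0468,0,0,0,8.15,0.0185,0.0468,0,0,0,8.15,0.0185,0.0468,0,0,0,8.15,0.0185,0.0468,0,0,0,8.15,0.0005,0.0484,0,0,0,8.15,0.0005,0.0484,0,0,0,8.15,0.0005,0.0484,0,0,0,8.15,0.0005,0.0484,0,0,0,8.15,0.0005,0.0484,0,0,0,8.15,0.0005,0.0484,0,0,0,8.15,0.0005,0.0484,0,0,0,8.15,0.0005,0.0484,0,0,0,8.15,0.0005,0.0484,0,0,0,8.15,0,0,0,0,0,0]' 0.0854 60
cat >> h.py <<'E'
def st():
    from scipy.spatial.transform import Rotation as R
    s=arm.read_state(); M=R.from_quat(s['ee_rot']).as_matrix()
    print(round(s['clock'],2),'pos',s['position'].round(4),'yangle',np.arctan2(M[1,1],M[0,1]).round(4),'z',M[:,2].round(4),'F',s['force'].round(1),'T',s['torque'].round(2),'w',round(s['width'],4),'g',round(s['grip_force'],1)); return s
E
python3 -c "
from h import *
print(st()['joints'].round(2))"
```

```text
clock: 2.48
position: [0.4441, 0.1891, 0.2534]
ee_rot: [0.094, 0.996, 0.001, -0.0]
force: [0.9, -0.4, 0.1]
width: 0.0854
grip_force: 0.0
2.48 pos [0.4441 0.1891 0.2534] yangle 1.3831 z [ 1.0e-04  2.6e-03 -1.0e+00] F [ 0.9 -0.4  0.1] T [0.01 0.04 0.02] w 0.0854 g 0.0
[ 0.09  0.41 -0.82  2.11  0.42  0.79  0.4 ]
```

```bash
python3 -m jog '[0,-0.003,-0.04,0,0,-0.3,0,0,-0.045,0,0,0,0,0,-0.045,0,0,0,0,0,-0.045,0,0,0,0,0,-0.03,0,0,0,0,0,-0.012,0,0,0,0,0,-0.006,0,0,0,0,0,0,0,0,0]' 0.0854 60; python3 -c "
from h import *
st()"
```

```text
clock: 3.48
position: [0.4445, 0.1819, 0.0303]
ee_rot: [0.1, 0.995, -0.0, -0.0]
force: [-0.3, 1.1, -0.3]
width: 0.0851
grip_force: 0.0
3.48 pos [0.4445 0.1819 0.0303] yangle 1.3705 z [-1.e-04 -5.e-04 -1.e+00] F [-0.3  1.1 -0.3] T [ 0.01  0.   -0.04] w 0.0851 g 0.0
```

```bash
python3 -m jog '[0,0.004,0,0,0,0.4,0,0,0,0,0,0]'; python3 -m jog '[0,0,0,0,0,0,0,0,0,0,0,0,0,0,0,0,0,0,0,0,0,0,0,0,0,0,0,0,0,0,0,0,0,0,0,0]' 0.02 60; python3 -c "
from h import *
st(); snap('top','t1.png')"
```

```text
clock: 3.72
position: [0.4449, 0.1868, 0.0309]
ee_rot: [0.096, 0.995, 0.001, 0.0]
force: [1.2, -0.8, 0.6]
width: 0.0852
grip_force: 0.0
clock: 4.47
position: [0.4445, 0.1862, 0.0306]
ee_rot: [0.096, 0.995, -0.0, 0.0]
force: [-0.5, 0.2, 6.6]
width: 0.035
grip_force: 60.3
4.47 pos [0.4445 0.1862 0.0306] yangle 1.3782 z [ 4.e-04 -3.e-04 -1.e+00] F [-0.5  0.2  6.6] T [-0.24  0.19  0.07] w 0.035 g 60.3
```

```bash
python3 -m jog '[0,0,0.015,0,0,0,0,0,0.025,0,0,0,0,0,0.02,0,0,0,0.002,-0.018,0,0,0,-8.35,0.002,-0.018,0,0,0,-8.35,0.002,-0.018,0,0,0,-8.35,0.002,-0.018,0,0,0,-8.35,0.002,-0.018,0,0,0,-8.35,0.002,-0.018,0,0,0,-8.35,0.002,-0.018,0,0,0,-8.35,0.002,-0.018,0,0,0,-8.35,0.002,-0.018,0,0,0,-8.35,0,0,-0.008,0,0,0,0,0,-0.008,0,0,0,0,0,0,0,0,0,0,0,0,0,0,0]'; python3 -c "
from h import *
st(); snap('top','t2.png'); snap('side','s2.png')
a=cv2.imread('pics/t2.png')[190:290,215:335];b=cv2.imread('pics/s2.png')[160:290,235:355]
cv2.imwrite('pics/c3.png',np.hstack([cv2.resize(a,(400,333),interpolation=2),cv2.resize(b,(400,433),interpolation=2)[:333]]) if 0 else np.hstack([cv2.resize(a,(400,400),interpolation=2),cv2.resize(b,(400,400),interpolation=2)]))"
```

```text
clock: 6.52
position: [0.4623, 0.025, 0.0741]
ee_rot: [0.682, 0.731, -0.0, -0.0]
force: [0.1, 0.6, -1.3]
width: 0.0352
grip_force: 60.5
6.53 pos [0.4623 0.025  0.0741] yangle 0.0685 z [-5.e-04  1.e-04 -1.e+00] F [ 0.1  0.6 -1.3] T [ 0.    0.03 -0.03] w 0.0352 g 60.5
```

View pics/c3.png

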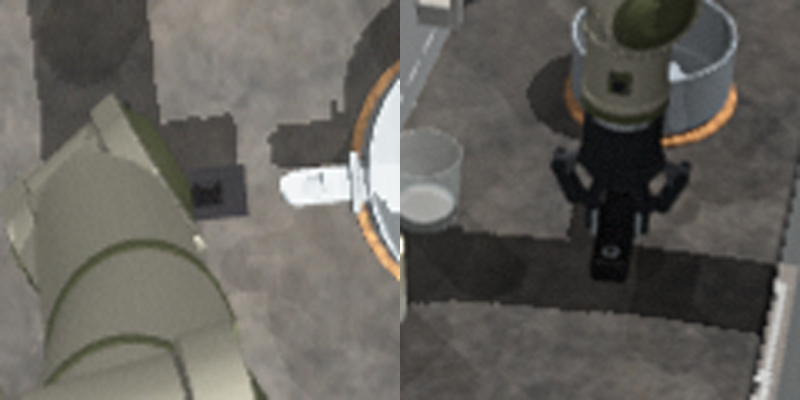

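The crop shows the handle's mouth centred at about row 237.8, against the stub axis at about 237.5, with a gap of roughly 27 mm, so it is aligned. I'll start onto the stub slowly.

```bash
python3 -m jog '[0.0005,-0.008,0.0005,0,0,-0.15,0.0005,-0.008,0,0,0,0,0.0005,-0.007,0,0,0,0,0.0003,-0.005,0,0,0,0,0.0003,-0.005,0,0,0,0,0.0003,-0.005,0,0,0,0,0.0003,-0.005,0,0,0,0,0,0,0,0,0,0]'; python3 -c "
from h import *
st()"
```

```text
clock: 7.62
position: [0.4647, -0.0193, 0.0747]
ee_rot: [0.684, 0.729, -0.001, -0.0]
force: [-1.7, -0.1, -1.9]
width: 0.035
grip_force: 60.4
7.62 pos [ 0.4647 -0.0193  0.0747] yangle 0.063 z [-1.e-03 -6.e-04 -1.e+00] F [-1.7 -0.1 -1.9] T [-0.24  0.37 -0.19] w 0.035 g 60.4
```

```bash
python3 -m jog '[0.0003,-0.005,0,0,0,0,0.0003,-0.005,0,0,0,0,0.0003,-0.005,0,0,0,0,0,0,0,0,0,0]';python3 -m jog '[0.0003,-0.005,0,0,0,0,0.0003,-0.005,0,0,0,0,0.0003,-0.005,0,0,0,0,0,0,0,0,0,0]'; python3 -c "
from h import *
st()"
```

```text
clock: 8.12
position: [0.4657, -0.0341, 0.0748]
ee_rot: [0.684, 0.729, -0.0, -0.0]
force: [-4.3, 0.2, 1.3]
width: 0.035
grip_force: 60.8
clock: 8.62
position: [0.4667, -0.0493, 0.0749]
ee_rot: [0.684, 0.729, -0.0, 0.0]
force: [-4.3, -1.5, 2.0]
width: 0.0351
grip_force: 60.9
8.62 pos [ 0.4667 -0.0493  0.0749] yangle 0.0633 z [-5.e-04 -7.e-04 -1.e+00] F [-4.3 -1.5  2. ] T [-0.61  0.74 -0.23] w 0.0351 g 60.9
```

```bash
python3 -m jog '[-0.0006,-0.003,0,0,0,0,0.0002,-0.003,0,0,0,0,0,-0.001,0,0,0,0,0,0,0,0,0,0]';python3 -m jog '[0,-0.001,0,0,0,0,0,-0.001,0,0,0,0,0,0,0,0,0,0]'; python3 -c "
from h import *
st()"
```

```text
clock: 9.12
position: [0.467, -0.0558, 0.0749]
ee_rot: [0.684, 0.729, 0.0, 0.0]
force: [-0.8, 0.9, 1.2]
width: 0.035
grip_force: 60.9
clock: 9.5
position: [0.4671, -0.0577, 0.0749]
ee_rot: [0.684, 0.729, 0.0, 0.0]
force: [0.7, 0.8, 1.5]
width: 0.0347
grip_force: 61.0
9.5 pos [ 0.4671 -0.0577  0.0749] yangle 0.064 z [ 9.e-04 -0.e+00 -1.e+00] F [0.7 0.8 1.5] T [-0.13 -0.04  0.01] w 0.0347 g 61.0
```

```bash
python3 -m jog '[0,-0.001,0,0,0,0,0,-0.001,0,0,0,0,0,0,0,0,0,0]';python3 -m jog '[0,-0.001,0,0,0,0,0,-0.001,0,0,0,0,0,0,0,0,0,0]'; python3 -c "
from h import *
st(); snap('top','t3.png')
a=cv2.imread('pics/t3.png')[195:285,250:350]
cv2.imwrite('pics/c4.png',cv2.resize(a,(660,594),interpolation=2))"
```

```text
clock: 9.88
position: [0.4667, -0.0599, 0.0748]
ee_rot: [0.684, 0.729, -0.0, 0.0]
force: [-0.4, -0.0, 2.2]
width: 0.0347
grip_force: 61.0
clock: 10.25
position: [0.4664, -0.0618, 0.0746]
ee_rot: [0.684, 0.729, -0.0, -0.0]
force: [0.3, 0.6, -1.9]
width: 0.035
grip_force: 60.4
10.25 pos [ 0.4664 -0.0618  0.0746] yangle 0.0637 z [-5.e-04 -0.e+00 -1.e+00] F [ 0.3  0.6 -1.9] T [ 0.    0.01 -0.04] w 0.035 g 60.4
```

View pics/c4.png

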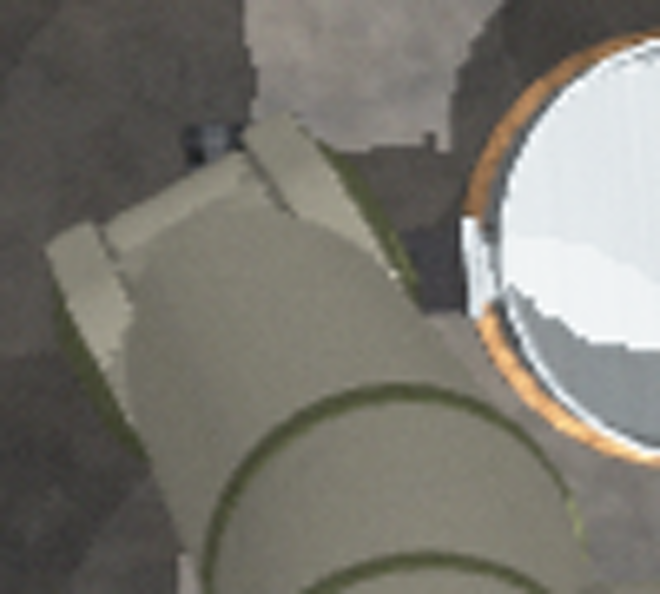

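The picture shows the handle's end almost touching the bracket at crop x≈463. The upward force fell from +2.2 to −1.9 N, which suggests the button popped up. I'll press to the stop.

```bash
python3 -m jog '[0,-0.001,0,0,0,0,0,0,0,0,0,0]';python3 -m jog '[0,-0.001,0,0,0,0,0,0,0,0,0,0]';python3 -m jog '[0,-0.001,0,0,0,0,0,0,0,0,0,0]'
```

```text
clock: 10.55
position: [0.4665, -0.0623, 0.0747]
ee_rot: [0.684, 0.729, 0.0, -0.0]
force: [-0.2, 2.4, -2.4]
width: 0.0349
grip_force: 60.5
clock: 10.8
position: [0.4664, -0.0624, 0.0747]
ee_rot: [0.684, 0.73, 0.0, -0.0]
force: [-1.8, 6.2, -1.4]
width: 0.0347
grip_force: 60.5
clock: 11.05
position: [0.4663, -0.0624, 0.0747]
ee_rot: [0.683, 0.73, 0.001, -0.001]
force: [-2.7, 10.4, 0.1]
width: 0.0349
grip_force: 60.6
```

The handle is against the stop. Now the pull back.

```bash
python3 -m jog '[0,0.0015,0,0,0,0,0,0.0015,0,0,0,0,0,0.0015,0,0,0,0,0,0,0,0,0,0]';python3 -m jog '[0,0.0015,0,0,0,0,0,0,0,0,0,0,0,0,0,0,0,0]';python3 -m jog '[0,0.0015,0,0,0,0,0,0,0,0,0,0,0,0,0,0,0,0]'
```

```text
clock: 11.55
position: [0.4667, -0.0607, 0.0748]
ee_rot: [0.684, 0.729, -0.0, 0.0]
force: [0.1, -2.2, -1.4]
width: 0.0349
grip_force: 60.5
clock: 11.92
position: [0.4667, -0.0606, 0.0748]
ee_rot: [0.685, 0.729, -0.001, 0.001]
force: [1.3, -8.4, -2.5]
width: 0.0352
grip_force: 60.5
clock: 12.3
position: [0.4668, -0.0604, 0.0748]
ee_rot: [0.685, 0.728, -0.001, 0.001]
force: [2.9, -13.6, -2.5]
width: 0.0347
grip_force: 60.4
```

Locked: the handle stopped after 1.7 mm of play and held against a 13.6 N pull. I'll ease off, let go and lift away.

```bash
python3 -m jog '[0,-0.002,0,0,0,0,0,-0.002,0,0,0,0,0,0,0,0,0,0]';python3 -m jog '[0,0,0,0,0,0,0,0,0,0,0,0,0,0,0,0,0,0,0,0,0,0,0,0]' 0.08; python3 -m jog '[0,0,0.01,0,0,0,0,0,0.03,0,0,0,0,0,0.03,0,0,0,0,0,0.03,0,0,0,-0.01,0.03,0.02,0,0,0,0,0.05,0,0,0,0,0,0.05,0,0,0,0,0,0.05,0,0,0,0,0,0.05,0,0,0,0,0,0,0,0,0,0,0,0,0,0,0,0]'; python3 -c "
from h import *
st(); snap('top','t4.png'); snap('side','s4.png')
a=cv2.imread('pics/t4.png')[195:285,250:350];b=cv2.imread('pics/s4.png')[140:240,230:350]
cv2.imwrite('pics/c5.png',np.hstack([cv2.resize(a,(400,360),interpolation=2),cv2.resize(b,(400,360),interpolation=2)]))"
```

```text
clock: 12.68
position: [0.4665, -0.0609, 0.0748]
ee_rot: [0.684, 0.729, 0.0, -0.0]
force: [-0.2, 0.1, -2.5]
width: 0.0348
grip_force: 60.4
clock: 13.18
position: [0.4666, -0.0611, 0.0748]
ee_rot: [0.684, 0.729, 0.0, 0.0]
force: [0.1, -0.3, -0.5]
width: 0.0799
grip_force: 0.0
clock: 14.55
position: [0.4562, 0.1683, 0.195]
ee_rot: [0.684, 0.729, -0.0, 0.0]
force: [-0.5, -1.3, -0.2]
width: 0.0802
grip_force: 0.0
14.55 pos [0.4562 0.1683 0.195 ] yangle 0.0643 z [-3.e-04 -8.e-04 -1.e+00] F [-0.5 -1.3 -0.2] T [-0.03 -0.06  0.  ] w 0.0802 g 0.0
```

View pics/c5.png

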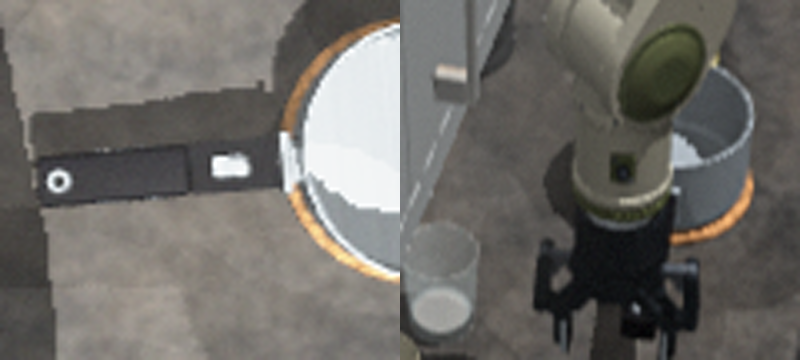

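The handle sits against the bracket at crop (285,160), with the steel button up in its hole at (230,165). The tumbler still stands where it was and the gripper is clear.

```bash
python3 -c "
from rig import arm
print(arm.close_job())"
```

```text
the job is handed in; nothing more can be done
None
```

The wide handle is fully home on the stub with the button up through its hole; it held against a 13.6 N pull back, I let go, and the job is handed in (the hand-in gave no verdict).

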